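# Stack the medicine tub in the carrier

### The job

Make up the delivery: stack the blue-lidded tub from the stock bay on the blue-lidded tub that waits in the carrier, all four feet fully home in the recesses of the lid below and the red labels of both at the same end. The amber vial left standing on the waiting tub's lid is in the way: stand it upright in the green tray. Set things down rather than drop them, leave the lower tub seated in the carrier, and leave the yellow-lidded tub, the white flask, the pen cup and the white cap where they are.

Things in the scene. Friction and masses are not known exactly. Their poses are not given: they have to be found in the camera images.
- tub_centre (a point): Centre (25.5 mm above the foot tips, z up) of the tub to stack: blue lid, white body, 0.2-0.35 kg, 64 (x) x 48 (y) x 51 mm high, straight sides. Red label on its -x end, red bar on the lid at that end. In the bay it can be gripped only across its 64 mm length, in the carrier only across its 48 mm width: set it down on a clear spot of the counter between, and take it the other way.
- tub_label (a point): Middle of the red-labelled end face of the tub to stack, at x = -32 mm from its centre. Under the tub are four black half-ball feet at x +-23.25, y +-15.25 mm: 10 mm across, 5 mm tall.
- lower_centre (a point): Centre (25.5 mm above its foot tips, z up) of the waiting tub in the carrier, same size and look, about 0.4 kg, loose but seated. Red label at its -x end. In its lid are four square corner recesses over the feet, 12.5 mm wide, 5 mm deep, at x +-23.25, y +-15.25 mm. A tub seated on it stands 46 mm above it (on the lid's middle panel, 1 mm proud of the rims).
- other_centre (a point): Bystander: tub of the same size with a yellow lid, in the bay's other slot. Its centre; axes as the others.
- vial_centre (a point): Amber vial with a white cap, standing on the middle of the waiting tub's lid: body 26 mm in diameter, 42 mm high, cap 29 mm in diameter, 12 mm high; 54 mm in all, about 40 g. Its centre, 27 mm above its foot; z up along its axis.
- carrier: Aluminium carrier fixed to the counter, 84 (x) x 56 (y) mm. Origin at the centre of its underside, z up. At each x end a wall 110 mm tall, 5 mm thick, 56 mm wide, inner face at x = +-37 mm; open at both y sides and above. The waiting tub's long axis lies along its x, foot tips 6 mm above the counter.
- bay: Grey stock bay fixed to the counter, 80 (x) x 120 (y) mm. Origin at the centre of its underside, z up. Two slots at y = +-29 mm, 54 mm wide, between walls along x (64 mm long, 4 thick, 53 tall, at y = -58, 0, 58 mm); tubs stand with foot tips 5 mm above the counter; lips 11 mm tall at x = +-36 to +-40 mm, above which the ends are open. Tubs lie along x.
- tray: Green counting tray fixed to the counter, 105 x 105 mm, floor 4 mm thick, rim 10 mm tall and 4 mm thick. Origin at the centre of its underside, z up.
- flask_centre (a point): Bystander: white flask, 40 mm in diameter, 85 mm tall, beside one end wall of the carrier. Its centre, 42.5 mm above its foot.
- pens_centre (a point): Bystander: orange pen cup, 66 mm in diameter, 85 mm tall, with pens up to 140 mm above the counter, beyond the bay. This point is 42.5 mm above its foot.
- cap: Bystander: white round bottle cap lying on the counter between bay and carrier, 38 mm in diameter, 14 mm high. Origin at the centre of its underside.
There are look-alikes about, which are no part of the job. Leave any brown or purple look-alike of the part that bears vial_centre alone. What is shaped like the part that bears lower_centre but purple is not meant.

How it is judged:
By the outcome, as a careful person would: the job done as asked, in the order asked, and still so for the second after the job is handed in, with the robot touching nothing.
It also fails if it takes over 72 s, if anything falls off the work surface, if the arm or the gripper's body presses on something with over 40 N, if the wrist force passes 120 N, or if a joint passes its speed limit or range.

### The arm

A 6-joint arm with a two-finger parallel gripper is mounted at the origin on the work surface. World frame = base frame: x ahead of the robot, y to its left, z up, the work surface at z = 0. Lengths are in m, angles in rad, forces in N, time in s.
With the tool pointing down it reaches from about 0.35 to 0.775 m from the base axis. Payload 7.3 kg.
Tool frame: the origin (TCP) lies at the very end of the fingers, on their centre line; the grasp point (between the pads) lies grip_point_offset behind it (grip_point_offset is the distance from the TCP to the grasp point, in m); z points along the fingers, y is the direction in which the jaws open and shut (so a half turn about z gives the same grasp; the last joint's range is limited). The gripper opens to 92 mm and grips with 3 to 60 N. Pads are 19 mm wide; open, the fingers measure 130 mm over their backs; the gripper's body (75 mm by 190 mm) begins 47 mm behind the grasp point.
Start: joints at [1.015, 0.342, 1.524, -0, 1.275, -0.146], TCP at [0.209, 0.482, 0.227] pointing down, gripper open.
Joint ranges: [-2.53, 2.53], [-0.77, 2.02], [0.04, 2.7], [-1, 4.14], [0.28, 2.66], [-3.11, 3.11]. Speed limits (rad/s): [2.57, 2.57, 3.14, 3.14, 3.14, 3.14].

### API

Orientations are given as [roll, pitch, yaw] about the fixed x, y, z axes, in that order (R = Rz(yaw) Ry(pitch) Rx(roll)).
In Python, from cell import * gives the robot as it stands.
- The arm moves only by the shell command python3 -m inch 'ROWS' [OPENING] [FORCE]. ROWS is JSON, a list that holds one entry, the list of rows, each a list of 4 numbers: the shift along the tool's x, y, z in mm, then the turn about the tool's z in rad. In form: [[[x, y, z, roll], ...]]. A call has 1 to 10 rows; each row shifts and turns the commanded pose from where the row before left it, along the tool's axes as they then stand; what a row does not reach is not made up. A row lasts 1/8 s, in which the tool goes at most 62.5 mm and 10.7 degrees, less where a joint would pass 70% of its speed; a pose out of reach is approached as far as the arm can. A call with a gripper value outside its range is refused whole. OPENING is the closure, from -1 (fully open) to 1 (shut), set as the call begins (- or left out, the last holds). The fingers move at their own pace and stop on an object; FORCE is the grip in N (left out, the last holds). Time passes only in rows, so rows that do not move let the fingers close. It gives the time, the measured TCP pose, the force and the opening at its end, in the units of the state.
- observe(): the state, without advancing time (a new reading comes with each control period).
- read_camera(name): name is "side" or "top"; returns a dict with "img" (400x640x3 uint8, blue, green, red), "fx", "fy", "cx", "cy" (pixels), "k1" (the pictures are not rectified: a ray, as slopes to the right and down, at radius r is drawn at 1 + k1 r^2 times it, then the intrinsics apply), "eye" and "rotation" of the camera in the world. Camera axes: x right, y down, z forward; pixel columns grow to the right and rows downward; lengths in m; the calibration is good to about 2 mm. A picture is of the moment at which its call begins. There is no depth.
- hand_in(): hands the job in, once; it reports no verdict.
Trained networks look in the newest picture that a camera, given by its name, has taken for a name from the list of things; names that differ only in an ending like _2 or _b are one class to them, and where a whole thing is asked for, a point or a joint stands for the part that bears it (a point fixed in the world has none). Each returns a list of dicts, best first, with "conf" (0 to 1); they miss things now and then, are a little off and sometimes report something else, mostly with a low value. They report only what shows in the picture. A call takes as long as a camera call. They do not tell look-alikes from the thing itself.
- boxes_of(camera, label): "at" ([row, column] in pixels, amid what is visible of it).
- place_of(camera, label): "at" ([row, column] in pixels: a listed point, or the origin of a listed thing).
The state is a dict: "time": time; "qpos": joint angles; "qvel": joint speeds; "joint_efforts": joint torques, N m; "tool_pos": TCP position; "tool_rot": TCP orientation; "contact_force": force on the tool from outside, world axes, zero at the start; "torque": the same for the moment, N m; "opening": finger opening in m.
Only numpy, scipy, OpenCV 4.12 (cv2) and the standard library are available. Lean on these libraries where they do the work, as an engineer would, in place of code of your own. Each camera call takes 0.05 s, during which the arm holds its last target. There are 200 camera calls.

## Working session

There is one attempt and no reset: what is moved stays moved. The work goes in short steps, Python scripts to look and compute and a shell command to move; the robot and the scene stay as the last step left them, time stands still between calls to the robot, and variables do not carry over. Pictures are saved under pics/ and viewed, about 8 in all and at most 12, crops included, and the job is handed in when it is done.

```bash
ls; mkdir -p pics
cat > h.py <<'E'
from cell import *
import numpy as np, cv2
def snap(n,f=None):
    c=read_camera(n)
    if f: cv2.imwrite('pics/'+f,c['img'])
    return c
def ray(c,at):
    v,u=at; p=np.array([(u-c['cx'])/c['fx'],(v-c['cy'])/c['fy']]); q=p.copy()
    for _ in range(20): q=p/(1+c['k1']*(q@q))
    R=np.array(c['rotation']).reshape(3,3) 
    return np.array(c['eye']),R@np.array([q[0],q[1],1])
def onz(c,at,z):
    e,d=ray(c,at); return e+d*(z-e[2])/d[2]
def proj(c,P):
    R=np.array(c['rotation']).reshape(3,3); q=R.T@(np.array(P)-np.array(c['eye'])); q=q[:2]/q[2]
    q=q*(1+c['k1']*(q@q)); return [q[1]*c['fy']+c['cy'],q[0]*c['fx']+c['cx']]
def tri(rays):
    A=np.zeros((3,3));b=np.zeros(3)
    for e,d in rays:
        d=d/np.linalg.norm(d);M=np.eye(3)-np.outer(d,d);A+=M;b+=M@e
    return np.linalg.solve(A,b)
E
python3 - <<'E'
from h import *
s=observe();print(s['tool_pos'],s['tool_rot'],s['opening'],s['time'])
try: print(grip_point_offset)
except Exception as e: print(e)
for n in ('side','top'):
    c=snap(n,n+'0.png');print(n,c['eye'],np.round(c['rotation'],3).tolist(),c['fx'],c['k1'])
    for l in ['tub_centre','tub_label','lower_centre','other_centre','vial_centre','carrier','bay','tray','flask_centre','pens_centre','cap']:
        print(l,[(np.round(d['at'],1).tolist(),round(d['conf'],2)) for d in place_of(n,l)])
E
```

```text
pics
[0.20894769 0.48116987 0.22603797] [-3.14002313e+00 -2.07892080e-04  2.73178650e+00] 0.09199274305905983 0.0
0.0188
side [ 0.30830343 -0.58866326  0.82051325] [-2.438, 0.013, -0.457] 393.51309049527487 0.0011295548913529704
tub_centre [([138.1, 274.8], 0.62)]
tub_label [([137.7, 260.7], 0.76)]
lower_centre [([285.2, 358.1], 0.85), ([337.5, 407.7], 0.84)]
other_centre [([151.3, 272.4], 0.81)]
vial_centre [([277.4, 401.7], 0.82), ([273.9, 361.4], 0.66)]
carrier [([292.4, 360.8], 0.8)]
bay [([284.1, 355.4], 0.73), ([151.2, 273.9], 0.64)]
tray [([210.8, 339.7], 0.8), ([152.5, 276.6], 0.73)]
flask_centre [([254.0, 337.9], 0.61)]
pens_centre [([145.8, 316.4], 0.83)]
cap [([236.2, 269.9], 0.47)]
top [ 0.38584799 -0.02733669  1.06344324] [-2.959, 0.004, -1.573] 474.9433959908198 0.035372407360652294
tub_centre [([187.3, 172.3], 0.63)]
tub_label [([200.6, 164.0], 0.8)]
lower_centre [([182.1, 492.0], 0.65), ([194.6, 426.8], 0.56), ([255.0, 318.1], 0.47), ([144.4, 219.1], 0.42)]
other_centre [([199.6, 195.3], 0.74)]
vial_centre [([193.3, 432.9], 0.68), ([157.2, 434.5], 0.63), ([233.1, 445.6], 0.57)]
carrier []
bay [([196.2, 190.3], 0.93)]
tray [([165.4, 322.0], 0.76), ([254.3, 315.7], 0.62), ([183.5, 171.0], 0.39)]
flask_centre [([199.0, 390.4], 0.88)]
pens_centre [([142.6, 224.1], 0.82)]
cap [([254.9, 317.1], 0.54)]
```

```bash
sed -i "s/R=np.array(c\['rotation'\]).reshape(3,3)/R=Rotation.from_euler('xyz',c['rotation']).as_matrix()/; 2a from scipy.spatial.transform import Rotation" h.py
python3 - <<'E'
from h import *
# combine views side by side enlarged: regions of interest
a=cv2.imread('pics/side0.png');b=cv2.imread('pics/top0.png')
A=cv2.resize(a[90:390,200:470],None,fx=1.45,fy=2*1,interpolation=3) if 0 else a[90:390,180:480]
cv2.imwrite('pics/s1.png',cv2.resize(A,(600,600),interpolation=cv2.INTER_CUBIC))
cv2.imwrite('pics/t1.png',cv2.resize(b[100:300,120:520],(800,400),interpolation=cv2.INTER_CUBIC))
E
```

```text
(no output)
```

View pics/s1.png

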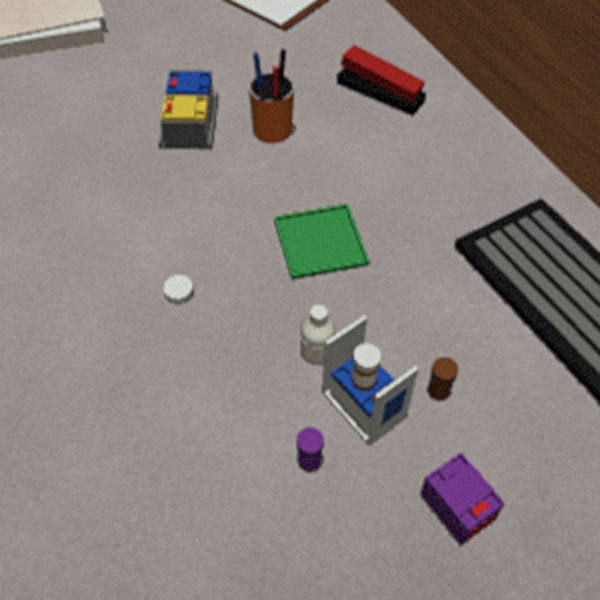

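View pics/t1.png

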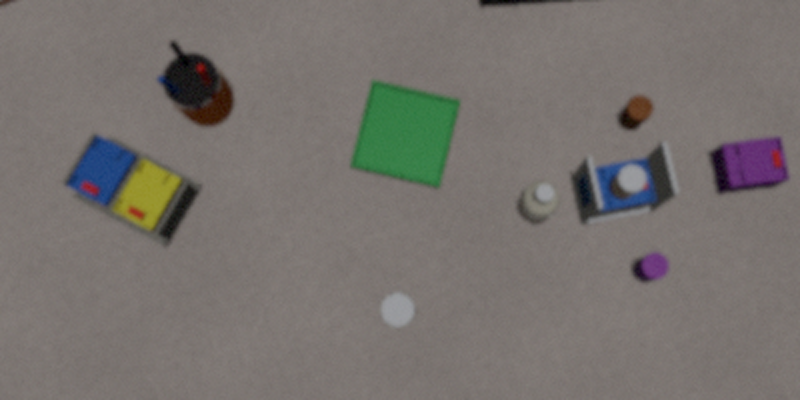

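```bash
cat >> h.py <<'E'
def plane(c,mask,z):
    vs,us=np.nonzero(mask); return np.array([onz(c,(v,u),z)[:2] for v,u in zip(vs,us)])
def lidmask(c,r0,r1,c0,c1):
    i=c['img'].astype(int);B,G,R=i[...,0],i[...,1],i[...,2]
    m=((B-np.maximum(R,G)>35)|(R-np.maximum(B,G)>60))&(i.max(2)>70)
    k=np.zeros(m.shape,bool);k[r0:r1,c0:c1]=m[r0:r1,c0:c1]
    n,l,s,_=cv2.connectedComponentsWithStats(k.astype(np.uint8),connectivity=8)
    return l==1+np.argmax(s[1:,4])
def rect(P):
    (x,y),(w,h),a=cv2.minAreaRect((P*1e4).astype(np.float32)); return np.round([x/10,y/10,w/10,h/10,a],2)
E
python3 - <<'E'
from h import *
t=snap('top');s=snap('side')
def T(n,a,b): print(n,np.round(tri([ray(t,a),ray(s,b)])*1000,1))
T('vial',(193.3,432.9),(273.9,361.4))
T('flask',(199,390.4),(254,337.9)); T('pens',(142.6,224.1),(145.8,316.4)); T('cap',(254.9,317.1),(236.2,269.9))
T('bay',(196.2,190.3),(151.2,273.9)); T('tray',(165.4,322),(210.8,339.7)); T('tub',(187.3,172.3),(138.1,274.8)); T('label',(200.6,164),(137.7,260.7)); T('other',(199.6,195.3),(151.3,272.4));T('lower',(194.6,426.8),(285.2,358.1))
print('tray z0',onz(t,(165.4,322),0)*1000,onz(s,(210.8,339.7),0)*1000)
m=lidmask(t,160,205,145,195); print('tub top',m.sum(),rect(plane(t,m,.056)))
m2=lidmask(s,115,145,255,295); print('tub side',m2.sum(),rect(plane(s,m2,.056)))
i=t['img'].astype(int);g=(i[...,1]-i[...,2]>40)&(i[...,1]-i[...,0]>25);print('tray',rect(plane(t,g,.01)))
i=s['img'].astype(int);g=(i[...,1]-i[...,2]>40)&(i[...,1]-i[...,0]>25);print('tray s',rect(plane(s,g,.01)))
E
```

```text
vial [ 572.8 -242.1   85. ]
flask [ 565.1 -156.9   51.4]
pens [692.2 209.3  45. ]
cap [451.    2.6  -6.3]
bay [582.2 290.5   2.1]
tray [652.9  -7.9  -1.2]
tub [600.4 326.   20.2]
label [564.7 341.3  25.6]
other [571.8 273.8  19.2]
lower [ 575.6 -239.1   31.6]
tray z0 [654.17051489  -8.236597     0.        ] [ 6.50730798e+02 -8.64537918e+00  1.11022302e-13]
tub top 582 [597.95 318.94  48.76  62.4   61.99]
tub side 214 [597.93 317.25  47.19  64.61  62.9 ]
tray [649.68  -9.25 101.84 102.26  76.34]
tray s [649.62 -11.39 107.76 104.15  76.37]
```

```bash
cat >> h.py <<'E'
def plan(x,y,z,yaw):
    "mm, deg (TCP): shift in present tool axes, then turn"
    s=observe();R=Rotation.from_euler('xyz',s['tool_rot']);d=np.array([x,y,z])-s['tool_pos']*1000
    y0=np.degrees(s['tool_rot'][2]);a=(y0-yaw+180)%360-180
    print('tcp',np.round(s['tool_pos']*1000,1),'yaw',round(y0,2),'t',s['time'],'open',round(s['opening']*1000,1),'F',np.round(s['contact_force'],1))
    print('shift now',np.round(R.inv().apply(d),1),'turn',round(np.radians(a),3),'deg',round(a,1),'shift after turn',np.round((R*Rotation.from_euler('z',a,degrees=True)).inv().apply(d),1))
E
python3 -c "
from h import *
plan(573,-242,180,99)"
```

```text
tcp [209.1 481.6 226.7] yaw 156.52 t 1.3 open 92.0 F [-0.7 -0.2  0.1]
shift now [-622.  -518.7   46.7] turn 1.004 deg 57.5 shift after turn [-771.6  246.2   46.7]
```

```bash
python3 -m inch '[[[-44.4,-37,0,0],[-44.4,-37,0,0],[-44.4,-37,0,0],[-44.4,-37,0,0],[-44.4,-37,0,0],[-44.4,-37,0,0],[-44.4,-37,0,0],[-44.4,-37,0,0],[-44.4,-37,0,0],[-44.4,-37,0,0]]]'
python3 -m inch '[[[-44.4,-37,0,0],[-44.4,-37,0,0],[-44.4,-37,0,0],[-44.4,-37,0,0],[0,0,8,0.167],[0,0,8,0.167],[0,0,8,0.167],[0,0,8,0.167],[0,0,8,0.167],[0,0,8,0.167]]]'
python3 - <<'E'
from h import *
t=snap('top','t2.png');s=snap('side','s2.png')
plan(573,-242,63,99)
for n in('top','side'):print([(np.round(d['at'],1).tolist(),round(d['conf'],2)) for l in('vial_centre','carrier','lower_centre') for d in place_of(n,l)])
cv2.imwrite('pics/c2.png',np.vstack([cv2.resize(t['img'][150:230,390:500],(550,400)[::1],interpolation=2)[:300],cv2.resize(s['img'][240:310,320:430],(550,350),interpolation=2)[:300]]))
E
```

```text
time: 2.55
tool_pos: [0.4697, -0.0366, 0.2269]
tool_rot: [3.141, 0.001, 2.731]
contact_force: [1.2, 0.5, 0.6]
opening: 0.0915
time: 3.8
tool_pos: [0.5729, -0.2412, 0.1783]
tool_rot: [-3.142, -0.0, 1.724]
contact_force: [-0.4, -0.6, 0.4]
opening: 0.092
tcp [ 572.5 -241.   177.7] yaw 99.04 t 3.9 open 91.5 F [0.6 0.3 0.1]
shift now [ -1.3   0.5 114.7] turn 0.001 deg 0.0 shift after turn [ -1.3   0.5 114.7]
[([196.0, 421.8], 0.51), ([181.4, 490.8], 0.87), ([198.9, 390.3], 0.19)]
[([318.1, 334.2], 0.71), ([270.1, 364.6], 0.68), ([277.0, 400.0], 0.65), ([289.7, 360.6], 0.8), ([338.7, 407.4], 0.76), ([286.6, 359.0], 0.74)]
```

View pics/c2.png

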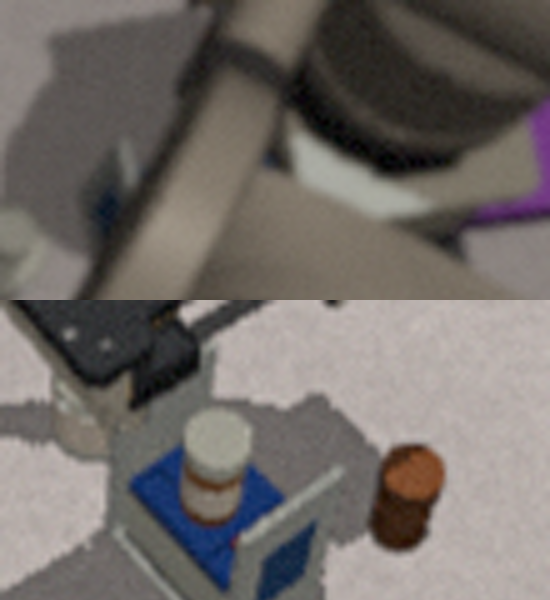

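Run:
```python
from h import *
t=snap('top');s=snap('side')
for n,c,w in(('top',t,(180,200,424,447)),('side',s,(260,280,352,375))):
    i=cv2.imread(f'pics/{n}0.png').astype(int);r0,r1,c0,c1=w
    m=np.zeros(i.shape[:2],np.uint8);sub=i[r0:r1,c0:c1];m[r0:r1,c0:c1]=(sub.min(2)>125)&(np.ptp(sub,axis=2)<40)
    n_,l,st,ce=cv2.connectedComponentsWithStats(m);k=1+np.argmax(st[1:,4]);print(n,st[k],ce[k])
    print('cap centre at z=.108',onz(c,ce[k][::-1],.108)*1000)
    u=i[240:320,320:420]if n=='side' else i[165:220,400:465]
# carrier geometry overlay on top0
    o=cv2.imread(f'pics/{n}0.png')
    yaw=np.radians(99);X=np.array([np.cos(yaw),np.sin(yaw)]);Y=np.array([-X[1],X[0]])
    def P(a,b,z): p=np.array([.574,-.241])+X*a+Y*b; q=proj(c,[p[0],p[1],z]);return (int(round(q[1]*16)),int(round(q[0]*16)))
    big=cv2.resize(o,None,fx=1,fy=1)
    r=(160,230,395,475) if n=='top' else(240,320,315,425)
    f=7 if n=='top' else 5
    crop=cv2.resize(o[r[0]:r[1],r[2]:r[3]],None,fx=f,fy=f,interpolation=2)
    def D(a,b,z):
        x,y=P(a,b,z);return (int((x/16-r[2]+.5)*f),int((y/16-r[0]+.5)*f))
    for sx in(-1,1):
        cv2.line(crop,D(sx*.037,-.028,.11),D(sx*.037,.028,.11),(0,255,0),1);cv2.line(crop,D(sx*.042,-.028,.11),D(sx*.042,.028,.11),(0,255,0),1)
    for a,b in(((-.032,-.024),(.032,-.024)),((.032,-.024),(.032,.024)),((.032,.024),(-.032,.024)),((-.032,.024),(-.032,-.024))):
        cv2.line(crop,D(*a,.056),D(*b,.056),(0,255,255),1)
    cv2.imwrite(f'pics/o_{n}.png',crop);print(crop.shape)
```

```text
top [430 183  13  13 129] [435.76744186 188.76744186]
cap centre at z=.108 [ 576.79982762 -242.97183392  108.        ]
(490, 560, 3)
side [357 260  18  17 227] [366.2907489  266.56387665]
cap centre at z=.108 [ 583.638897   -242.52946627  108.        ]
(400, 550, 3)
```

View pics/o_top.png

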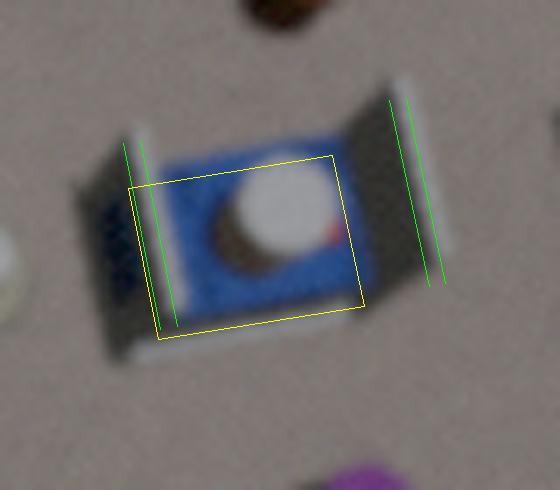

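```bash
python3 -c "
from h import *
plan(578,-243.3,63,100)"
```

```text
tcp [ 573.  -241.3  179. ] yaw 99.16 t 4.3 open 91.9 F [-0.6  0.2 -0.2]
shift now [ -2.8   4.5 116. ] turn -0.015 deg -0.8 shift after turn [ -2.8   4.5 116. ]
```

```bash
python3 -m inch '[[[-3,4.5,20,-0.015],[0,0,40,0],[0,0,40,0],[0,0,15,0],[0,0,0,0],[0,0,0,0]]]'
python3 -m inch '[[[0,0,0,0],[0,0,0,0],[0,0,0,0],[0,0,0,0],[0,0,0,0],[0,0,0,0],[0,0,0,0],[0,0,0,0]]]' 1 8
```

```text
time: 5.05
tool_pos: [0.5788, -0.244, 0.0651]
tool_rot: [3.139, 0.002, 1.745]
contact_force: [-0.6, -0.8, 0.3]
opening: 0.0918
time: 6.05
tool_pos: [0.5778, -0.2434, 0.0636]
tool_rot: [-3.142, -0.0, 1.745]
contact_force: [0.3, 0.2, -0.9]
opening: 0.0287
```

```bash
python3 -m inch '[[[0,0,0,0],[0,0,0,0]]]'
python3 -m inch '[[[0,0,-40,0],[0,0,-50,0],[0,0,-10,0],[0,0,0,0]]]'
python3 - <<'E'
from h import *
plan(650,-10,11,76.4)
t=snap('top');s=snap('side')
cv2.imwrite('pics/c3.png',np.vstack([cv2.resize(t['img'][150:230,390:500],(550,400),interpolation=2)[:300],cv2.resize(s['img'][240:310,320:430],(550,350),interpolation=2)[:300]]))
m=lidmask(s,270,320,330,400); print(m.sum(),rect(plane(s,m,.056)))
E
```

```text
time: 6.3
tool_pos: [0.5778, -0.2434, 0.0637]
tool_rot: [3.142, -0.0, 1.745]
contact_force: [0.8, -0.0, 0.0]
opening: 0.0287
time: 6.8
tool_pos: [0.5779, -0.2434, 0.1639]
tool_rot: [3.141, 0.0, 1.745]
contact_force: [-0.1, 0.4, -1.8]
opening: 0.0284
tcp [ 577.9 -243.4  163.9] yaw 99.97 t 6.8 open 28.4 F [-0.1  0.4 -1.8]
shift now [217.5 111.3 152.9] turn 0.411 deg 23.6 shift after turn [243.9  15.1 152.9]
436 [ 579.49 -243.25   48.55   62.1    11.83]
```

View pics/c3.png

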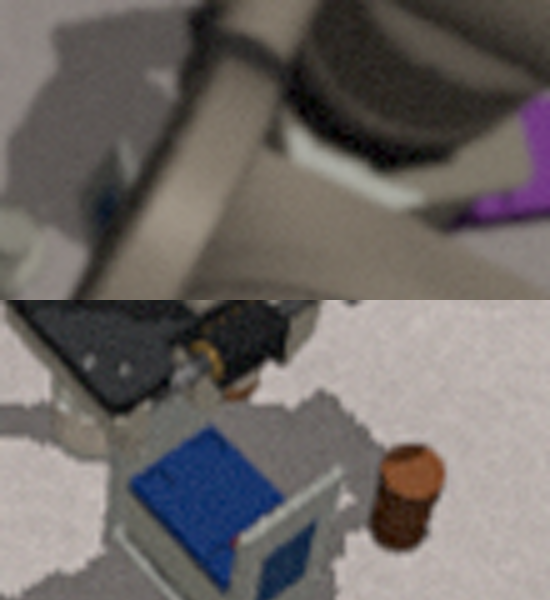

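```bash
python3 -m inch '[[[43.5,22.3,0,0],[43.5,22.3,0,0],[43.5,22.3,0,0],[43.5,22.3,0,0],[43.5,22.3,0,0],[0,0,50,0],[0,0,50,0],[0,0,30,0],[0,0,14,0],[0,0,5,0]]]'
python3 -m inch '[[[0,0,1.5,0],[0,0,1,0],[0,0,1,0],[0,0,0,0]]]'
```

```text
time: 8.15
tool_pos: [0.6495, -0.0099, 0.0135]
tool_rot: [-3.14, -0.001, 1.745]
contact_force: [-0.6, -0.2, -0.2]
opening: 0.0286
time: 8.65
tool_pos: [0.6502, -0.0099, 0.0117]
tool_rot: [3.141, 0.0, 1.745]
contact_force: [0.5, 0.1, -0.6]
opening: 0.0286
```

```bash
python3 -m inch '[[[0,0,0.7,0],[0,0,0.4,0],[0,0,0,0]]]'
```

```text
time: 9.02
tool_pos: [0.6502, -0.01, 0.0105]
tool_rot: [3.141, 0.0, 1.745]
contact_force: [-0.7, 0.4, 3.3]
opening: 0.0288
```

```bash
python3 -m inch '[[[0,0,0.4,0],[0,0,0,0]]]'
```

```text
time: 9.28
tool_pos: [0.6502, -0.01, 0.0104]
tool_rot: [3.141, 0.0, 1.745]
contact_force: [-1.4, -0.2, 5.8]
opening: 0.0283
```

```bash
python3 -m inch '[[[0,0,0,0],[0,0,0,0],[0,0,0,0],[0,0,0,0]]]' -0.1
python3 -m inch '[[[0,0,-20,0],[0,0,-45,0],[0,0,-60,0],[0,0,-60,0],[0,0,-20,0]]]'
python3 -c "
from h import *
plan(598,318.5,220,62.3)"
```

```text
time: 9.78
tool_pos: [0.6499, -0.0099, 0.0095]
tool_rot: [-3.141, -0.0, 1.745]
contact_force: [0.1, 0.1, 0.1]
opening: 0.0505
time: 10.4
tool_pos: [0.6516, -0.0101, 0.2217]
tool_rot: [3.132, 0.003, 1.745]
contact_force: [0.7, 0.0, -0.5]
opening: 0.0506
tcp [651.6 -10.1 221.7] yaw 99.97 t 10.4 open 50.6 F [ 0.7  0.  -0.5]
shift now [332.9   4.1   0.8] turn 0.658 deg 37.7 shift after turn [ 266.  -200.2    0.8]
```

```bash
python3 -m inch '[[[55.5,0.7,0,0],[55.5,0.7,0,0],[55.5,0.7,0,0],[55.5,0.7,0,0],[55.5,0.7,0,0],[55.5,0.7,0,0],[0,0,0,0.165],[0,0,0,0.165],[0,0,0,0.165],[0,0,0,0.163]]]' -1
python3 - <<'E'
from h import *
t=snap('top');s=snap('side')
plan(600.3,323,20,62.3)
cv2.imwrite('pics/c4.png',np.vstack([cv2.resize(s['img'][90:180,245:345],(500,450),interpolation=2)]+[cv2.resize(s['img'][180:250,300:370],(300,300),interpolation=2)[:130].repeat(2,0)[:140,:].repeat(1,1) if 0 else cv2.resize(s['img'][180:240,290:390],(500,150*2)[:2],interpolation=2)[:150]]))
E
```

```text
time: 11.65
tool_pos: [0.5964, 0.3189, 0.2165]
tool_rot: [3.141, -0.001, 1.082]
contact_force: [0.2, -1.1, 0.1]
opening: 0.0918
tcp [596.5 318.8 216.4] yaw 62.21 t 11.75 open 92.0 F [ 0.7 -0.2 -0.3]
shift now [  5.2   1.2 196.4] turn -0.002 deg -0.1 shift after turn [  5.2   1.2 196.4]
```

View pics/c4.png

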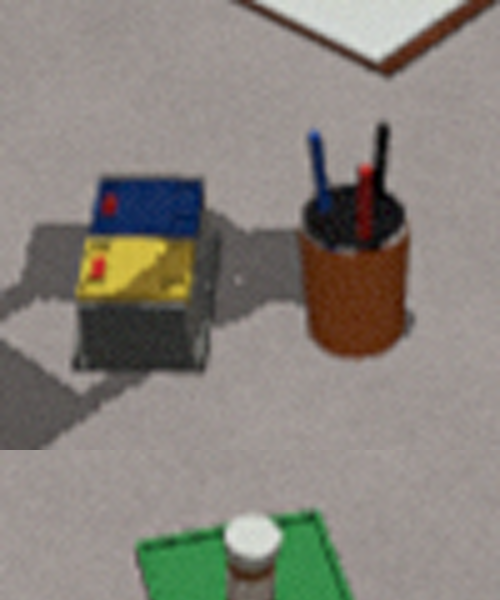

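```bash
python3 -m inch '[[[5,1,45,0],[0,0,45,0],[0,0,40,0],[0,0,20,0],[0,0,15,0],[0,0,15,0],[0,0,0,0]]]'
python3 -m inch '[[[0,0,10,0],[0,0,6,0],[0,0,0,0]]]'
```

```text
time: 12.62
tool_pos: [0.5992, 0.3225, 0.034]
tool_rot: [-3.141, 0.001, 1.088]
contact_force: [-0.1, -0.1, 0.0]
opening: 0.0919
time: 13.0
tool_pos: [0.5994, 0.3226, 0.0182]
tool_rot: [-3.141, 0.001, 1.087]
contact_force: [-0.2, -0.5, 0.9]
opening: 0.0914
```

```bash
python3 -m inch '[[[0,0,0,0],[0,0,0,0],[0,0,0,0],[0,0,0,0],[0,0,0,0],[0,0,0,0]]]' 1 6
python3 -m inch '[[[0,0,0,0],[0,0,0,0]]]' 1 25
```

```text
time: 13.75
tool_pos: [0.5995, 0.3229, 0.019]
tool_rot: [-3.141, -0.0, 1.087]
contact_force: [-3.4, 0.4, 3.3]
opening: 0.0638
time: 14.0
tool_pos: [0.5995, 0.3229, 0.019]
tool_rot: [-3.141, -0.0, 1.087]
contact_force: [-2.7, 1.1, 5.2]
opening: 0.0639
```

```bash
python3 -m inch '[[[0,0,-5,0],[0,0,-15,0],[0,0,-35,0],[0,0,-45,0],[0,0,-10,0],[0,0,0,0]]]'
python3 -c "
from h import *
plan(520,100,60,110)"
```

```text
time: 14.75
tool_pos: [0.5997, 0.3226, 0.1287]
tool_rot: [3.141, -0.0, 1.087]
contact_force: [-0.2, -0.1, -3.8]
opening: 0.0637
tcp [599.7 322.6 128.7] yaw 62.26 t 14.75 open 63.7 F [-0.2 -0.1 -3.8]
shift now [-234.1   33.    68.7] turn -0.833 deg -47.7 shift after turn [-181.9 -151.1   68.7]
```

```bash
python3 -m inch '[[[-46.8,6.6,0,0],[-46.8,6.6,0,0],[-46.8,6.6,0,0],[-46.8,6.6,0,0],[-46.8,6.6,0,0],[0,0,15,-0.167],[0,0,20,-0.167],[0,0,25,-0.167],[0,0,25,-0.167],[0,0,20,-0.165]]]'
python3 -m inch '[[[0,0,5,0],[0,0,2,0],[0,0,1.5,0],[0,0,0,0],[0,0,0,0]]]'
```

```text
time: 16.0
tool_pos: [0.5181, 0.1001, 0.0207]
tool_rot: [-3.137, -0.001, 1.925]
contact_force: [-0.7, -0.7, -3.1]
opening: 0.064
time: 16.62
tool_pos: [0.5203, 0.1003, 0.0157]
tool_rot: [3.141, 0.0, 1.919]
contact_force: [-0.3, 0.1, -3.0]
opening: 0.0637
```

```bash
python3 -m inch '[[[0,0,0.8,0],[0,0,0.6,0],[0,0,0,0]]]'
```

```text
time: 17.0
tool_pos: [0.5201, 0.1003, 0.0139]
tool_rot: [3.141, 0.0, 1.92]
contact_force: [-0.2, 0.4, -1.9]
opening: 0.0638
```

```bash
python3 -m inch '[[[0,0,0.5,0],[0,0,0.0,0]]]'
```

```text
time: 17.25
tool_pos: [0.5201, 0.1003, 0.0137]
tool_rot: [3.141, 0.0, 1.92]
contact_force: [-1.9, -0.1, 3.6]
opening: 0.064
```

```bash
python3 -m inch '[[[0,0,0,0],[0,0,0,0],[0,0,0,0],[0,0,0,0],[0,0,-20,0],[0,0,-40,0],[0,0,-60,0],[0,0,-50,0],[0,0,-20,0]]]' -1
python3 - <<'E'
from h import *
t=snap('top','t5.png');s=snap('side','s5.png')
plan(521.7,96,14,20)
for n,l,c in (('side','tub_centre',s),('side','lower_centre',s),('side','tub_label',s),('top','lower_centre',t)):
    print(n,l,[(np.round(d['at'],1).tolist(),round(d['conf'],2),np.round(onz(c,d['at'],.0255)*1000,1)) for d in place_of(n,l)])
q=proj(s,[.5217,.096,.051]);print(q)
q=np.round(q).astype(int);
for z in(.05,.051):
    m=lidmask(s,q[0]-25,q[0]+25,q[1]-25,q[1]+25);P=plane(s,m,z);print('stock',m.sum(),rect(P),P.mean(0)*1000)
m=lidmask(s,270,320,330,400); P=plane(s,m,.057);print('lower',m.sum(),rect(P),P.mean(0)*1000)
v=np.hstack([cv2.resize(s['img'][q[0]-35:q[0]+35,q[1]-35:q[1]+35],(400,400),interpolation=2),cv2.resize(s['img'][250:320,325:395],(400,400),interpolation=2)])
cv2.imwrite('pics/c5.png',v)
E
```

```text
time: 18.38
tool_pos: [0.5212, 0.1003, 0.2068]
tool_rot: [3.136, 0.002, 1.92]
contact_force: [0.0, 0.2, -1.0]
opening: 0.092
tcp [521.3 100.3 205.9] yaw 110.0 t 18.475 open 91.7 F [ 0.1  0.2 -0. ]
shift now [ -3.9  -2.1 191.9] turn 1.571 deg 90.0 shift after turn [ -2.1   3.9 191.9]
side tub_centre [([195.9, 280.6], 0.7, array([522.5,  91.1,  25.5]))]
side lower_centre [([284.9, 358.7], 0.67, array([ 575.7, -235.9,   25.5])), ([339.2, 410.4], 0.59, array([ 607.7, -390.6,   25.5])), ([149.1, 273.7], 0.57, array([577. , 274.4,  25.5]))]
side tub_label [([203.0, 270.9], 0.93, array([489.6,  79.5,  25.5])), ([150.7, 273.5], 0.63, array([573.7, 268. ,  25.5]))]
top lower_centre [([192.7, 424.0], 0.97, array([ 584.5, -235.2,   25.5])), ([181.0, 491.8], 0.95, array([ 610.4, -386.2,   25.5]))]
[np.float64(188.40436973975028), np.float64(278.8230171542526)]
stock 295 [522.58  94.66  63.32  49.26  18.02] [523.27576     94.45219008]
stock 295 [522.3   93.78  63.23  49.19  18.02] [522.99676113  93.56561811]
lower 452 [ 579.15 -243.49   49.19   64.51   10.35] [ 575.73091571 -240.95637553]
```

View pics/c5.png

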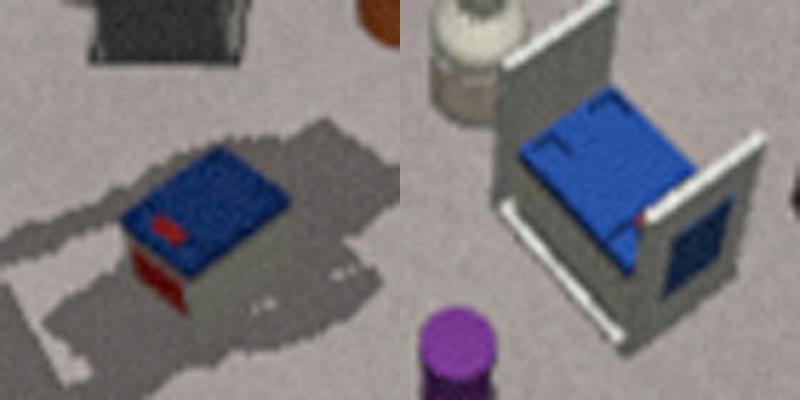

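```bash
python3 -m inch '[[[0,0,0,0.1745],[0,0,0,0.1745],[0,0,10,0.1745],[0,0,10,0.1745],[0,0,10,0.1745],[0,0,10,0.1745],[0,0,10,0.1745],[0,0,10,0.1745],[0,0,10,0.175],[0,0,0,0]]]'
python3 -c "
from h import *
plan(521.7,96,14,20)"
```

```text
time: 19.92
tool_pos: [0.5188, 0.1001, 0.1314]
tool_rot: [-3.14, 0.004, 0.35]
contact_force: [0.6, -0.7, 0.5]
opening: 0.0919
tcp [518.8 100.1 131.4] yaw 20.07 t 19.925 open 91.9 F [ 0.6 -0.7  0.5]
shift now [  1.7   5.  117.4] turn 0.001 deg 0.1 shift after turn [  1.7   5.  117.4]
```

```bash
python3 -m inch '[[[0,4.6,30,0],[0,0,35,0],[0,0,25,0],[0,0,15,0],[0,0,10,0],[0,0,3,0],[0,0,0,0]]]'
python3 -m inch '[[[0,0,0,0],[0,0,0,0],[0,0,0,0],[0,0,0,0],[0,0,0,0],[0,0,0,0],[0,0,0,0]]]' 1 5
```

```text
time: 20.8
tool_pos: [0.522, 0.096, 0.0158]
tool_rot: [3.141, -0.001, 0.349]
contact_force: [-0.6, -0.8, 0.3]
opening: 0.0916
time: 21.68
tool_pos: [0.5216, 0.0959, 0.0154]
tool_rot: [3.142, -0.0, 0.349]
contact_force: [-0.7, -0.7, 1.3]
opening: 0.0479
```

```bash
python3 -m inch '[[[0,0,0,0],[0,0,0,0],[0,0,-5,0],[0,0,-30,0],[0,0,-60,0],[0,0,-60,0],[0,0,0,0]]]' 1 25
python3 -c "
from h import *
plan(579.2,-243.5,170,100.35)"
```

```text
time: 22.55
tool_pos: [0.5242, 0.0962, 0.1751]
tool_rot: [3.139, -0.01, 0.349]
contact_force: [-0.3, 0.9, -4.2]
opening: 0.0477
tcp [524.2  96.2 175.1] yaw 20.0 t 22.55 open 47.7 F [-0.3  0.9 -4.2]
shift now [-64.5 338.    5.5] turn -1.402 deg -80.4 shift after turn [-344.1   -7.     5.5]
```

```bash
python3 -m inch '[[[-8.9,48.4,0,0],[-8.9,48.4,0,0],[-8.9,48.4,0,0],[-8.9,48.4,0,0],[-8.9,48.4,0,0],[-8.9,48.4,0,0],[-8.9,48.4,0,0],[0,0,0,-0.175],[0,0,0,-0.175],[0,0,0,-0.175]]]'
python3 -m inch '[[[0,0,0,-0.175],[0,0,0,-0.175],[0,0,0,-0.175],[0,0,0,-0.175],[0,0,0,-0.177],[0,0,0,0],[0,0,0,0]]]'
python3 - <<'E'
from h import *
s=snap('side','s6.png');snap('top','t6.png')
plan(579.2,-243.5,140,100.35)
cv2.imwrite('pics/c6.png',cv2.resize(s['img'][190:320,310:440],(600,600),interpolation=2))
E
```

```text
time: 23.8
tool_pos: [0.5778, -0.2434, 0.1678]
tool_rot: [-3.137, 0.001, 0.879]
contact_force: [0.2, 1.0, -3.5]
opening: 0.0479
time: 24.68
tool_pos: [0.5784, -0.2435, 0.1692]
tool_rot: [-3.14, -0.001, 1.747]
contact_force: [0.5, -0.2, -2.6]
opening: 0.0478
tcp [ 578.6 -243.7  169.7] yaw 100.19 t 24.775 open 47.8 F [ 0.  -0.1 -2.9]
shift now [ 0.   0.6 29.7] turn -0.003 deg -0.2 shift after turn [ 0.   0.6 29.7]
```

View pics/c6.png

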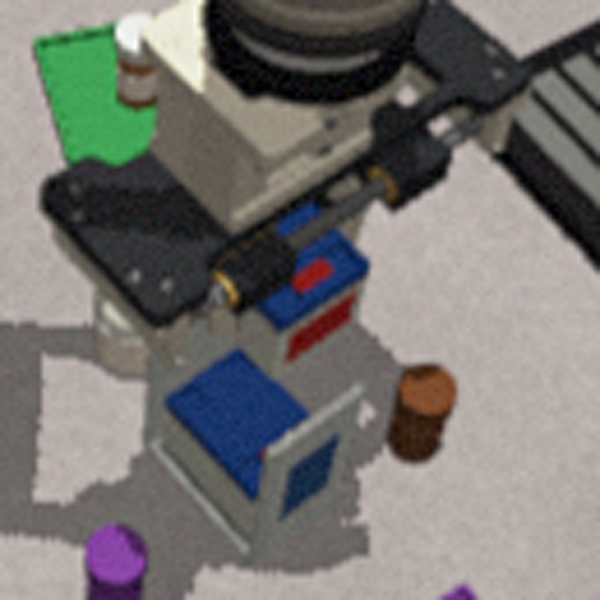

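```bash
cat > ov.py <<'E'
from h import *
def box(c,img,r,f,C,yaw,z0,z1,col,hx=32,hy=24):
    a=np.radians(yaw);X=np.array([np.cos(a),np.sin(a)]);Y=np.array([-X[1],X[0]])
    def D(i,j,z):
        p=np.array(C)+X*hx*i+Y*hy*j;q=proj(c,[p[0]/1e3,p[1]/1e3,z/1e3]);return (int((q[1]-r[2]+.5)*f),int((q[0]-r[0]+.5)*f))
    L=[(-1,-1),(1,-1),(1,1),(-1,1)]
    for k in range(4):
        for z in(z0,z1): cv2.line(img,D(*L[k],z),D(*L[(k+1)%4],z),col,1)
        cv2.line(img,D(*L[k],z0),D(*L[k],z1),col,1)
E
python3 - <<'E'
from ov import *
s=snap('side');i=s['img'];r=(225,305,335,410);f=7.5
v=cv2.resize(i[r[0]:r[1],r[2]:r[3]],None,fx=f,fy=f,interpolation=2)
o=observe()['tool_pos']*1000;print(o)
box(s,v,r,f,o[:2],100.2,o[2]-10.4,o[2]+35.6,(0,255,255))
box(s,v,r,f,(579.2,-243.5),100.35,57,57,(0,255,0))
cv2.imwrite('pics/c7.png',v);print(v.shape)
E
```

```text
[ 578.69941255 -243.69515858  169.93936165]
(600, 562, 3)
```

View pics/c7.png

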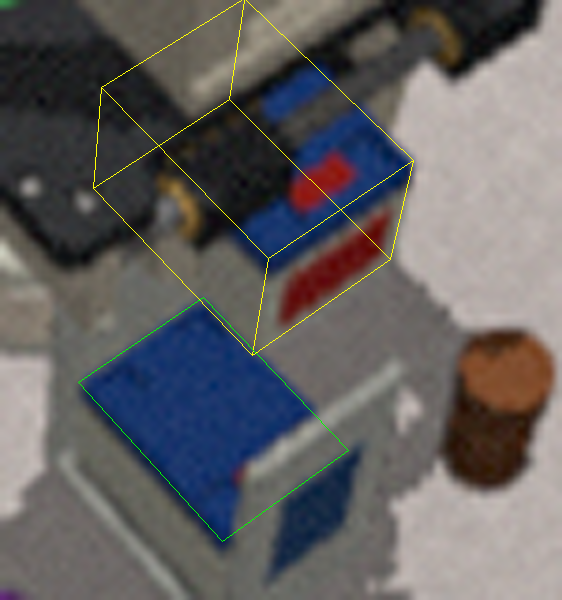

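```bash
python3 -m inch '[[[0,0.5,20,0],[0,0,25,0],[0,0,25,0],[0,0,15,0],[0,0,7,0],[0,0,2,0],[0,0,0,0]]]'
```

```text
time: 25.7
tool_pos: [0.5797, -0.2439, 0.077]
tool_rot: [3.141, 0.001, 1.751]
contact_force: [-0.2, -0.4, -3.2]
opening: 0.0478
```

```bash
python3 -m inch '[[[0,0,1,0],[0,0,1,0],[0,0,1,0],[0,0,0,0]]]'
```

```text
time: 26.2
tool_pos: [0.5793, -0.2436, 0.0732]
tool_rot: [-3.142, -0.0, 1.751]
contact_force: [-0.5, -0.5, -2.2]
opening: 0.0478
```

```bash
python3 -m inch '[[[0,0,0.7,0],[0,0,0.7,0],[0,0,0.7,0],[0,0,0,0]]]'
```

```text
time: 26.7
tool_pos: [0.5793, -0.2437, 0.0711]
tool_rot: [3.142, -0.0, 1.751]
contact_force: [0.2, -0.5, -3.3]
opening: 0.048
```

```bash
python3 -m inch '[[[0,0,0.7,0],[0,0,0.7,0],[0,0,0,0]]]'
```

```text
time: 27.08
tool_pos: [0.5793, -0.2437, 0.0697]
tool_rot: [-3.142, -0.0, 1.751]
contact_force: [0.1, 0.4, -3.0]
opening: 0.0482
```

```bash
python3 -m inch '[[[0,0,0.6,0],[0,0,0.6,0],[0,0,0,0]]]'; python3 -m inch '[[[0,0,0.6,0],[0,0,0,0]]]'
```

```text
time: 27.45
tool_pos: [0.5793, -0.2437, 0.0685]
tool_rot: [-3.142, -0.0, 1.751]
contact_force: [1.1, -0.7, -3.0]
opening: 0.0479
time: 27.7
tool_pos: [0.5793, -0.2436, 0.068]
tool_rot: [-3.142, -0.0, 1.751]
contact_force: [-0.7, 0.5, -2.8]
opening: 0.048
```

```bash
python3 -m inch '[[[0,0,0.5,0],[0,0,0.4,0],[0,0,0,0]]]'; python3 -m inch '[[[0,0,0.3,0],[0,0,0,0]]]'
```

```text
time: 28.08
tool_pos: [0.5794, -0.2437, 0.0676]
tool_rot: [3.141, 0.0, 1.751]
contact_force: [-2.1, 1.0, 3.5]
opening: 0.048
time: 28.32
tool_pos: [0.5794, -0.2437, 0.0676]
tool_rot: [3.141, 0.0, 1.751]
contact_force: [-2.5, 0.5, 5.9]
opening: 0.0478
```

```bash
python3 -m inch '[[[0,0,0,0],[0,0,0,0],[0,0,0,0],[0,0,0,0],[0,0,-10,0],[0,0,-30,0],[0,0,-50,0],[0,0,-50,0],[0,0,-50,0],[0,0,0,0]]]' -0.6
python3 -c "
from h import *
plan(420,150,255,100.35)"
```

```text
time: 29.58
tool_pos: [0.581, -0.2446, 0.2627]
tool_rot: [3.134, 0.007, 1.751]
contact_force: [0.3, -0.4, 0.3]
opening: 0.0733
tcp [ 581.  -244.6  262.7] yaw 100.32 t 29.575 open 73.3 F [ 0.3 -0.4  0.3]
shift now [417.1 -87.8   4.3] turn -0.001 deg -0.0 shift after turn [417.1 -87.5   4.3]
```

Retreat clear of the views and check the final scene.

```bash
python3 -m inch '[[[46,-9.7,0,0],[46,-9.7,0,0],[46,-9.7,0,0],[46,-9.7,0,0],[46,-9.7,0,0],[46,-9.7,0,0],[46,-9.7,0,0],[46,-9.7,0,0],[46,-9.7,0,0],[0,0,0,0]]]'
python3 - <<'E'
from ov import *
s=snap('side','s8.png');t=snap('top','t8.png')
V=[]
for c,r,f in((s,(235,310,320,405),4.7),(t,(150,225,390,475),4.7)):
    v=cv2.resize(c['img'][r[0]:r[1],r[2]:r[3]],(400,352),interpolation=2)
    g=v.copy();box(c,g,r,f,(579.4,-243.7),100.35,57,103,(0,255,255));V.append(np.hstack([v,g]))
V=np.vstack(V);cv2.imwrite('pics/c8.png',cv2.resize(V,(681,600)))
cv2.imwrite('pics/c9.png',np.hstack([s['img'][90:390,180:480],t['img'][100:300,120:520].copy() if 0 else cv2.resize(t['img'][100:300,120:520],(500,250)).__class__(0) if 0 else np.pad(cv2.resize(t['img'][100:300,120:520],(500,250)),((0,50),(0,0),(0,0)))]))
for l in('other_centre','flask_centre','pens_centre','cap'): print(l,[(n,np.round(d['at'],1).tolist(),round(d['conf'],2)) for n in('side','top') for d in place_of(n,l)[:2]])
E
```

```text
time: 30.82
tool_pos: [0.4177, 0.1501, 0.2566]
tool_rot: [-3.141, -0.001, 1.755]
contact_force: [-0.2, -0.1, -0.1]
opening: 0.0735
other_centre [('side', [151.9, 273.1], 0.59), ('top', [202.2, 195.9], 0.55), ('top', [192.5, 425.0], 0.47)]
flask_centre [('side', [255.6, 336.3], 0.62), ('side', [237.9, 272.9], 0.33), ('top', [197.1, 386.9], 0.59)]
pens_centre [('side', [143.7, 316.2], 0.82), ('side', [153.3, 275.1], 0.65), ('top', [143.4, 219.2], 0.91)]
cap [('side', [235.0, 272.0], 0.62), ('top', [253.1, 317.0], 0.74)]
```

View pics/c8.png

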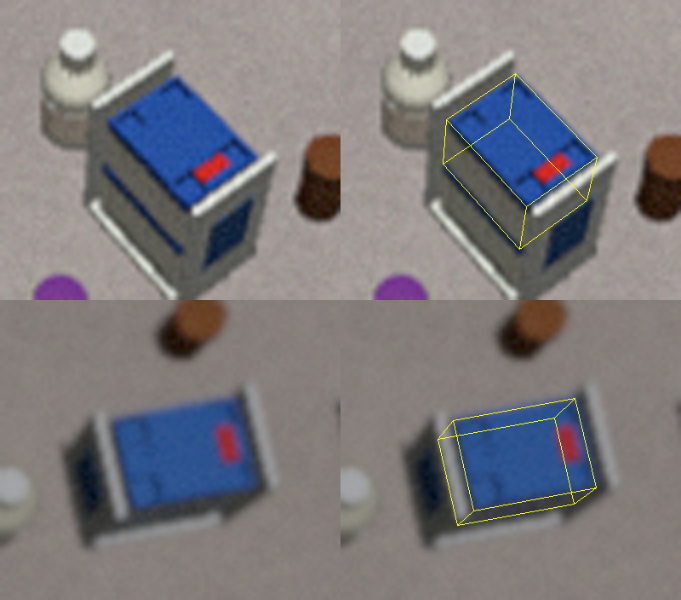

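View pics/c9.png

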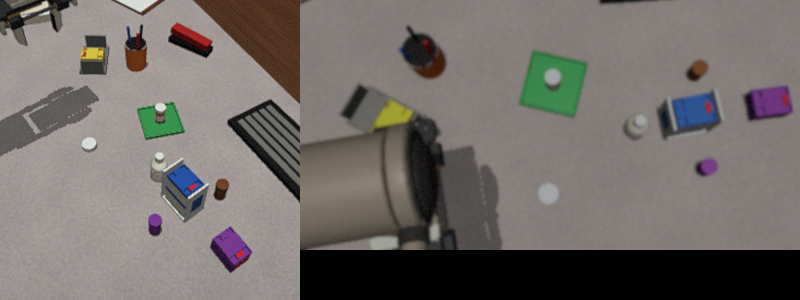

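```bash
python3 -c "
from cell import *
print(hand_in())"
```

```text
the job is handed in; nothing more can be done
None
```

The delivery is made up and handed in after about 31 s of robot time. The amber vial stands upright in the green tray. The blue-lidded stock tub sits on the waiting tub, with both red labels at the same end.

- **Vial:** I lowered it until it touched the tray floor (about 6 N) and then released it. The last pictures show it standing near the middle of the tray. The fingers read 28.5 mm, so they had probably closed on its 29 mm cap rather than its 26 mm body.
- **Stacking:** I gripped the tub by its length in the bay, set it on the clear counter, took it again by its width and lowered it onto the waiting tub. First contact came at a tool height of 67.6 mm, where 67.4 mm was expected with the feet fully home. Feet resting on the rims would have stopped it about 4 mm higher.
- **Last checks:** The side picture agrees with the seated pose and shows the lower lid as a thin, even band between the tubs. In the top picture my drawn outline sat a few millimetres to one side of the tub. I put that down to that camera's calibration, since the first top-view overlay was off as well.
- **Bystanders:** The yellow-lidded tub, flask, pen cup and cap look unmoved. Their detected positions match the first ones to within a few pixels, about the detector's noise. I left the brown and purple look-alikes alone.

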